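# Switch on the small hotplate by its pull-and-turn safety knob

### The job

Switch on the small hotplate, the one with the smaller round cooking plate. Its child-safe knob is locked at off: pull the knob straight up, turn it a quarter turn clockwise (seen from above) until its white pointer line points at the short black bar mark, push it fully back down and let go. Do not pull up the large hotplate's knob.

Things in the scene. Friction and masses are not known exactly. Their poses are not given: they have to be found in the camera images.
- small_hotplate_knob_top (a point): Centre of the top of the small hotplate's black knob, on its vertical axis; z 89 mm when down; turns and rises with the knob. x: along the grip bar to its white pointer end; y: across it; z up. Bar 44 long, 14 thick, 24 mm high, on a round skirt 50 mm across. Knob near the front edge of the casing (56 mm high); cooking plate (top 24 mm below this point) from 65 mm behind the axis.
- small_hotplate_lift (a joint): How far the small hotplate's knob is pulled up, m: 0 fully down (start), 0.012 at the upper stop. It stays where it is left; moving it takes about 3 N. Locked against turning until up by at least 7 mm; can be pushed fully down only at off or within about 12 degrees of on.
- small_hotplate_knob (a joint): Angle of the small hotplate's knob, rad, growing clockwise seen from above: about 0 at off (start; pointer at a dot, towards the cooking plate), 1.57 at on (pointer to the right as seen from the front, at a short black bar mark). Stops at -0.06 and 1.79. Turns lightly, stays where it is left.
- large_hotplate_lift (a joint): How far the same kind of knob on the other, large hotplate is pulled up, m: 0 down; must stay down. Two white hotplates (220 mm deep, 150 wide) stand side by side, either one on the left, alike but for the dark round cooking plate: 84 mm across on the small one, 124 on the large. A wall cabinet overhangs from 100 mm behind the knobs, 465 mm up.

How it is judged:
On the way, in this order (a step that is already met when the one before it is completed fails the run):
1. the small hotplate's knob is pulled up, still at off (value of joint small_hotplate_lift above 0.006 m and value of joint small_hotplate_knob below 0.3 rad), for 0.1 s.
2. the knob, still up, is turned to on (value of joint small_hotplate_lift above 0.004 m and value of joint small_hotplate_knob above 1.3 rad), for 0.1 s.
At the end, for the whole second after the job is handed in: The small hotplate's knob is back down to within 3 mm and within 15 degrees of on (a quarter turn clockwise from off), and is let go (value of joint small_hotplate_lift below 0.003 m and value of joint small_hotplate_knob between 1.3 and 1.84 rad); the robot touches nothing.
It fails at once if the large hotplate's knob is pulled up by more than 4 mm (value of joint large_hotplate_lift above 0.004 m).
It also fails if it takes over 38 s, if anything falls off the work surface, if the arm or the gripper's body presses on something with over 40 N, if the wrist force passes 120 N, or if a joint passes its speed limit or range.

### The arm

A 6-joint arm with a two-finger parallel gripper is mounted at the origin on a cart in front of the work surface, level with it; the furniture and walls round the work are solid. World frame = base frame: x ahead of the robot, y to its left, z up, the work surface at z = 0. Lengths are in m, angles in rad, forces in N, time in s.
With the tool pointing down it reaches from about 0.3 to 0.775 m from the base axis. Payload 14.6 kg.
Tool frame: the origin (TCP) lies on the centre line of the jaws, within the pads' length; the fingertips stand 19 mm ahead of it and the grasp point (between the pads) is the TCP; y points along the fingers, x is the direction in which the jaws open and shut, and the axes are right-handed (so a half turn about y gives the same grasp; the last joint's range is limited). The gripper opens to 94 mm and grips with 3 to 60 N. Pads are 16 mm wide; open, the fingers measure 119 mm over their backs; the gripper's body (75 mm by 177 mm) begins 78 mm behind the grasp point.
Start: joints at [-1.298, 0.3, 1.521, -0, 1.321, -0.067], TCP at [0.183, -0.519, 0.224] pointing down, gripper open.
Joint ranges: [-3.03, 3.03], [-0.79, 2.21], [0.23, 2.52], [-1.04, 4.18], [0, 3.07], [-2.55, 2.55]. Speed limits (rad/s): [2.22, 2.22, 2.57, 3.14, 3.14, 3.14].

### API

Orientations are given as [roll, pitch, yaw] about the fixed x, y, z axes, in that order (R = Rz(yaw) Ry(pitch) Rx(roll)).
In Python, from station import ctrl, optics gives the robot as it stands.
- The arm moves only by the tool jog_arm, never from a script. Its argument "targets" is a list of rows, each a list of 3 entries, a list of its own where there are three numbers: the finger opening in cm, from 0 to 9.4, then the shift along the tool's x, y, z in cm, then the turn about the tool's y in rad. A call has 1 to 10 rows; each row is the pose to reach, as a shift and turn from the pose commanded when the call began, along the tool's axes at that moment; what a row does not reach only later rows make up. A row lasts 1/10 s, in which the tool goes at most 50 mm and 8.59 degrees, less where a joint would pass 70% of its speed; a pose out of reach is approached as far as the arm can. A call with a gripper value outside its range is refused whole. The fingers move at their own pace and stop on an object; "grip_force" is the grip in N (left out, the last holds). Time passes only in rows, so rows that repeat a pose let the fingers close. It gives the time, the measured TCP pose, the force and the opening at its end, in the units of the state.
- ctrl.get_obs(): the state, without advancing time (a new reading comes with each control period).
- optics.camera(name): name is "scene" or "side" or "wrist"; returns a dict with "img" (480x640x3 uint8, red, green, blue), "range_z" (480x640 float32, m along the optical axis (not along the pixel's ray), 0 where there is no reading), "camera_matrix" (3x3 intrinsics, pixels), "world_to_cam" (4x4, takes a point from world to camera coordinates); the wrist camera has in their place "mount" (4x4, takes a point from camera to tool coordinates, whose origin is the TCP and whose axes are the tool frame's). Camera axes: x right, y up, looking along -z (the intrinsics and any distortion apply to the point x, -y, -z); pixel columns grow to the right and rows downward; lengths in m; the calibration is good to about 2 mm. The wrist camera is an equidistant fisheye: a pixel r from the principal point sees the ray r / f radians off the axis. A picture is of the moment at which its call begins: read the wrist's pose just before it.
- ctrl.hand_in(): hands the job in, once; it reports no verdict.
The state is a dict: "time_s": time; "qpos": joint angles; "joint_vel": joint speeds; "tau": joint torques, N m; "ee_pos": TCP position; "eef_rot": TCP orientation; "force": force on the tool from outside, world axes, zero at the start; "moment": the same for the moment, N m; "grip_width": finger opening in m.
Only numpy, scipy, OpenCV 4.12 (cv2) and the standard library are available. Lean on these libraries where they do the work, as an engineer would, in place of code of your own. Each camera call takes 0.05 s, during which the arm holds its last target. There are 200 camera calls.

## Working session

There is one attempt and no reset: what is moved stays moved. The work goes in short steps, Python scripts to look and compute and a tool call to move; the robot and the scene stay as the last step left them, time stands still between calls to the robot, and variables do not carry over. Pictures are saved under pics/ and viewed, about 8 in all and at most 12, crops included, and the job is handed in when it is done.

Besides the shell and the picture viewer there is one more tool, called after "Request:" as a command line: name --argument value ..., lists and objects as JSON in quotes. jog_arm: Moves the arm, as the interface text tells. Its arguments: {"type":"object","properties":{"targets":{"type":"array","items":{"type":"array"}},"grip_force":{"type":"number"}},"required":["targets"]}

```bash
mkdir -p pics
cat > h.py <<'E'
import numpy as np, cv2
from station import ctrl, optics
def world(c,z=None):
    K=c["camera_matrix"];T=np.linalg.inv(c["world_to_cam"]);d=c["range_z"]
    v,u=np.mgrid[:480,:640]
    x=(u-K[0,2])/K[0,0]*d;y=-(v-K[1,2])/K[1,1]*d
    return np.stack([x,y,-d],-1)@T[:3,:3].T+T[:3,3]
E
python3 - <<'E'
from h import *
print(ctrl.get_obs())
for n in("scene","side"):
    c=optics.camera(n);np.savez(""+n+".npz",**{k:v for k,v in c.items() if k!="mount"})
    cv2.imwrite(f"pics/{n}.png",c["img"][...,::-1]);print(n,np.linalg.inv(c["world_to_cam"]).round(3),c["camera_matrix"], [k for k in c])
E
```

```text
{'time_s': 0.0, 'qpos': array([-1.29761953e+00,  3.00480609e-01,  1.52156835e+00,  2.17574559e-05,
        1.32070125e+00, -6.66112095e-02]), 'joint_vel': array([-1.24132585e-03,  1.49089504e-03,  2.06848030e-03,  2.27511015e-05,
       -2.09277282e-03,  1.07819020e-04]), 'tau': array([ 2.55375220e-03, -5.31804514e+01, -3.52740777e+01,  7.09030917e-02,
        2.43934459e-02, -1.06055393e-04]), 'ee_pos': array([ 0.18324059, -0.51832743,  0.22388649]), 'eef_rot': array([-1.57069825e+00,  1.15359193e-03, -1.23101366e+00]), 'force': array([-0.64715544, -0.9000691 ,  0.99014059]), 'moment': array([-0.02407303, -0.01870875,  0.0618433 ]), 'grip_width': 0.09389272177290597}
scene [[ 0.861  0.259 -0.438  0.068]
 [-0.508  0.478 -0.716 -0.764]
 [ 0.023  0.839  0.543  0.554]
 [ 0.     0.     0.     1.   ]] [[547.45501428   0.         320.64724341]
 [  0.         547.45501428 241.42720516]
 [  0.           0.           1.        ]] ['img', 'range_z', 'camera_matrix', 'world_to_cam']
side [[-1.     0.009 -0.012  0.416]
 [-0.015 -0.631  0.776  0.498]
 [-0.     0.776  0.631  0.626]
 [ 0.     0.     0.     1.   ]] [[558.11533441   0.         312.87180268]
 [  0.         558.11533441 243.20606368]
 [  0.           0.           1.        ]] ['img', 'range_z', 'camera_matrix', 'world_to_cam']
```

View pics/scene.png

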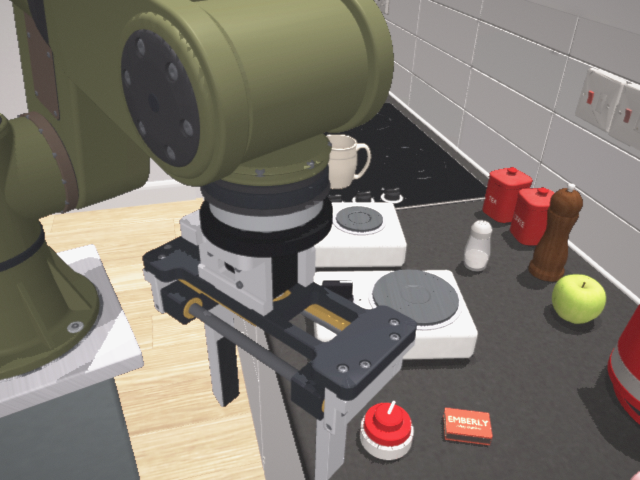

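View pics/side.png

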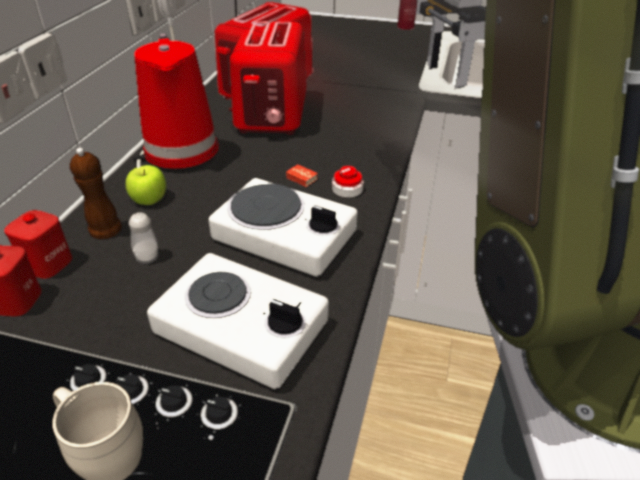

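The side view shows the small hotplate nearest that camera, with its knob at about (285,315) and its cooking plate at (217,293). The large hotplate is beyond it, with its knob at (323,218). I'll measure the small one from the depth image.

Run:
```python
from h import *
c=dict(np.load("side.npz"));P=world(c);g=c["img"].max(-1)
def rep(n,u0,u1,v0,v1,z0,z1):
    m=np.zeros((480,640),bool);m[v0:v1,u0:u1]=1
    m&=(P[...,2]>z0)&(P[...,2]<z1)&(c["range_z"]>0)&(g<110)
    q=P[m][:,:2]
    if len(q)<5:print(n,len(q));return
    r=cv2.minAreaRect((q*1000).astype(np.float32))
    print(n,len(q),q.mean(0).round(4),np.median(P[m][:,2]).round(4),r);return m
m=rep("knobtop",255,312,288,340,.083,.097)
rep("skirt",255,312,288,340,.058,.075)
rep("plate",180,255,265,325,.058,.072)
rep("largetop",305,345,200,240,.083,.097)
im=cv2.resize(c["img"][240:390,140:340,::-1],None,fx=4,fy=4,interpolation=cv2.INTER_CUBIC);cv2.imwrite("pics/crop.png",im)
# casing-top
w=np.zeros((480,640),bool);w[250:385,145:330]=1;w&=(abs(P[...,2]-.056)<.006)&(g>150)
q=P[w][:,:2];print("casing",cv2.minAreaRect((q*1000).astype(np.float32)),np.median(P[w][:,2]))
```

```text
knobtop 205 [ 0.4601 -0.0257] 0.0867 ((462.6596374511719, -27.836605072021484), (14.059816360473633, 41.28656768798828), 67.92796325683594)
skirt 518 [ 0.4636 -0.019 ] 0.0636 ((461.1333923339844, -21.197465896606445), (46.80940246582031, 31.450212478637695), 6.273931980133057)
plate 1790 [ 0.5626 -0.0796] 0.063 ((563.5195922851562, -81.69319152832031), (79.93319702148438, 82.51874542236328), 28.294347763061523)
largetop 118 [ 0.4083 -0.2472] 0.0865 ((409.8266296386719, -249.99969482421875), (14.79170036315918, 41.5830192565918), 63.053436279296875)
casing ((511.00567626953125, -107.55697631835938), (242.09307861328125, 219.49453735351562), 62.669307708740234) 0.054305781192812486
```

View pics/crop.png

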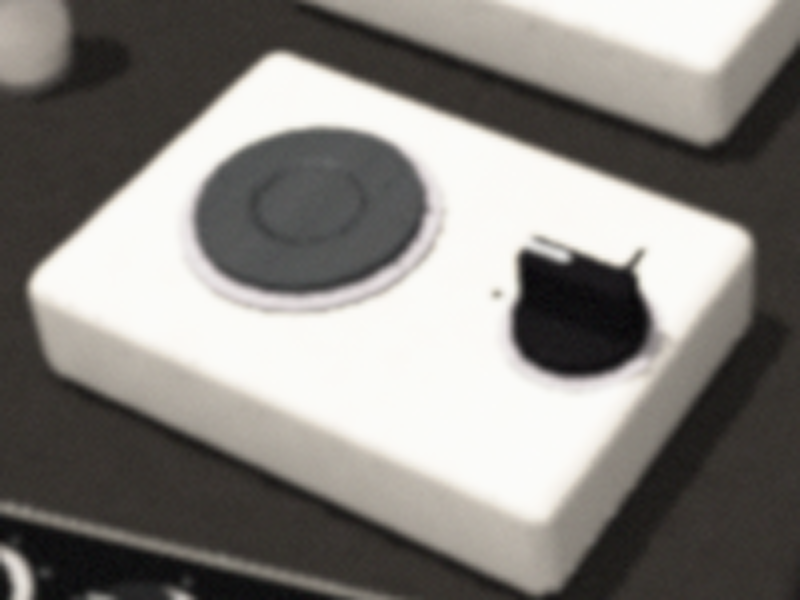

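The bar's off axis is at about -26° world yaw and the knob is near (0.462,-0.028). I'll move above it with tool yaw near +63°, which keeps joint 6 in range through the clockwise turn.

Request:
jog_arm --targets '[[9.4, [-3.7, 0, 4.3], -0.13], [9.4, [-7.4, 0, 8.6], -0.26], [9.4, [-11, 0, 12.8], -0.4], [9.4, [-14.8, 0, 17], -0.53], [9.4, [-18.5, 0, 21.4], -0.67], [9.4, [-22.2, 0, 25.6], -0.8], [9.4, [-25.9, 0, 29.9], -0.95], [9.4, [-29.6, 0, 34.2], -1.1], [9.4, [-33.3, 0, 38.5], -1.25], [9.4, [-37, 0, 42.7], -1.4]]'

```text
time_s: 1.1
ee_pos: [0.4311, -0.0819, 0.2245]
eef_rot: [-1.571, -0.0, 0.175]
force: [0.8, -0.3, -0.6]
grip_width: 0.0942
```

Request:
jog_arm --targets '[[9.4, [0, 0, 0], -0.14], [9.4, [0, 0, 0], -0.28], [9.4, [0, 0, 0], -0.42], [9.4, [0, 0, 0], -0.56], [9.4, [0, 0, 0], -0.7], [9.4, [0, 0, 0], -0.84], [9.4, [0, 0, 0], -0.93], [9.4, [0, 0, 0], -0.93], [9.4, [0, 0, 0], -0.93]]'

```text
time_s: 2.0
ee_pos: [0.4305, -0.0839, 0.2243]
eef_rot: [-1.571, 0.0, 1.096]
force: [0.5, 0.4, -0.3]
grip_width: 0.0942
```

Run:
```python
from h import *
from scipy.spatial.transform import Rotation as R
import pickle
o=ctrl.get_obs();c=optics.camera("wrist");pickle.dump((o,c),open("w.pkl","wb"))
print(o["time_s"],o["ee_pos"],np.degrees(o["eef_rot"]),o["qpos"],c["camera_matrix"],c["mount"].round(3))
cv2.imwrite("pics/wrist.png",c["img"][...,::-1])
```

```text
2.0 [ 0.43051464 -0.08393293  0.22433666] [-8.99836347e+01  1.44259119e-03  6.28059290e+01] [-2.76103158e-01  4.89451276e-02  1.81608511e+00  3.30669119e-05
  1.27684740e+00 -1.37228299e+00] [[371.64829954   0.         319.56902728]
 [  0.         371.64829954 238.97420197]
 [  0.           0.           1.        ]] [[ 1.    -0.     0.    -0.   ]
 [ 0.     0.248 -0.969 -0.162]
 [-0.     0.969  0.248  0.073]
 [ 0.     0.     0.     1.   ]]
```

View pics/wrist.png

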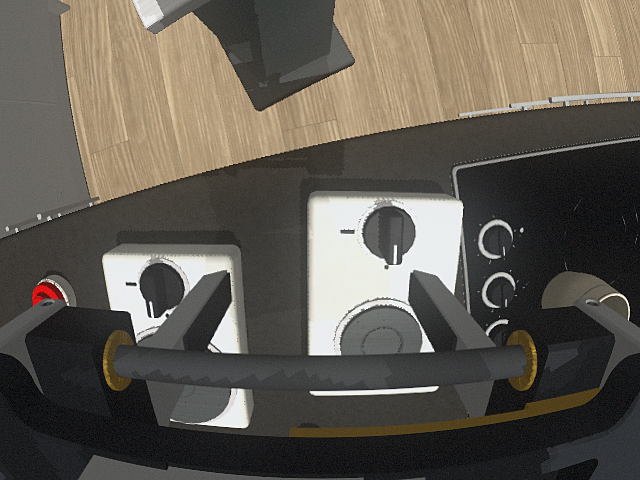

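The wrist view shows the small hotplate at centre with its knob skirt near (389,233), the pointer at (397,254) and the bar mark to the left at (347,232). The large hotplate is on the left. Next I'll cast rays to get the knob centre and bar angle.

Run:
```python
from h import *
import pickle
from scipy.spatial.transform import Rotation as R
o,c=pickle.load(open("w.pkl","rb"));K=c["camera_matrix"];M=c["mount"]
Rt=R.from_euler("xyz",o["eef_rot"]).as_matrix()
def cast(px,z):
    p=(np.atleast_2d(px)-K[:2,2])/K[0,0];r=np.linalg.norm(p,axis=1,keepdims=True)
    d=np.c_[p[:,:1]/r*np.sin(r),-p[:,1:]/r*np.sin(r),-np.cos(r)]
    d=d@(Rt@M[:3,:3]).T;t=o["ee_pos"]+Rt@M[:3,3]
    return t+d*((z-t[2])/d[:,2])[:,None]
g=c["img"].max(-1)
def comp(m,box,seed):
    a=np.zeros_like(m);u0,u1,v0,v1=box;a[v0:v1,u0:u1]=m[v0:v1,u0:u1]
    n,l,s,_=cv2.connectedComponentsWithStats(a.astype(np.uint8))
    i=1+np.argmax(s[1:,4]);return l==i
k=comp(g<110,(352,420,196,285),0)
ct=max(cv2.findContours(k.astype(np.uint8),0,1)[0],key=cv2.contourArea)[:,0].astype(float)
ct=cv2.convexHull(ct.astype(np.float32))[:,0]
for z in(.062,.065):print("skirt",z,cv2.minEnclosingCircle((cast(ct,z)[:,:2]*1000).astype(np.float32)),cv2.fitEllipse((cast(ct,z)[:,:2]*1000).astype(np.float32)))
w=comp(g>140,(388,406,235,265),0);v,u=np.nonzero(w)
q=cast(np.c_[u,v],.089)[:,:2];e,V=np.linalg.eigh(np.cov(q.T));print("ptr",len(q),q.mean(0),np.sqrt(e),np.degrees(np.arctan2(V[1,1],V[0,1])))
b=comp(g<110,(338,352,225,238),0);v,u=np.nonzero(b);print("mark",cast(np.c_[u,v],.056).mean(0))
b=comp(g<110,(382,393,264,272),0);v,u=np.nonzero(b);print("dot",len(u),cast(np.c_[u,v],.056).mean(0))
cv2.imwrite("pics/wc.png",cv2.resize(c["img"][185:285,330:430,::-1],None,fx=6,fy=6,interpolation=2))
```

```text
skirt 0.062 ((465.9366149902344, -31.240602493286133), 28.337495803833008) ((465.0177001953125, -30.84560203552246), (47.50697326660156, 56.50328063964844), 80.82772064208984)
skirt 0.065 ((465.00848388671875, -31.42486572265625), 28.075227737426758) ((464.0979919433594, -31.033573150634766), (47.067176818847656, 55.98020553588867), 80.82771301269531)
ptr 62 [ 0.4744234  -0.03547701] [0.00080037 0.00507892] 154.2702381608915
mark [ 0.4449548  -0.06482922  0.056     ]
dot 9 [ 0.49370557 -0.04631269  0.056     ]
```

View pics/wc.png

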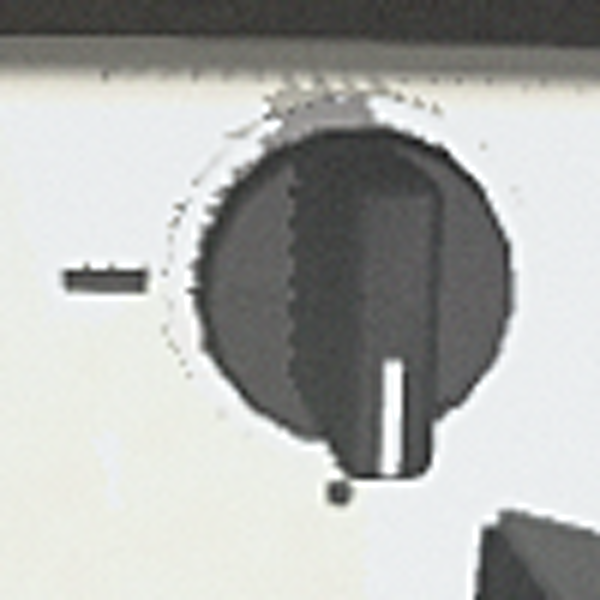

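The estimates agree on a knob centre of about (0.4614,-0.0293) and a bar axis of -26°. I'll move over it and descend.

Request:
jog_arm --targets '[[9.4, [3.2, 0, -0.1], -0.01], [9.4, [6.3, 0, -0.25], -0.02], [9.4, [6.3, 3, -0.25], -0.02], [9.4, [6.3, 6, -0.25], -0.02], [9.4, [6.3, 9, -0.25], -0.02], [9.4, [6.3, 11, -0.25], -0.02], [9.4, [6.3, 12.5, -0.25], -0.02], [9.4, [6.3, 13.4, -0.25], -0.02], [9.4, [6.3, 13.4, -0.25], -0.02], [9.4, [6.3, 13.4, -0.25], -0.02]]'

```text
time_s: 3.05
ee_pos: [0.4617, -0.029, 0.091]
eef_rot: [-1.571, -0.0, 1.118]
force: [-0.7, 0.3, 1.1]
grip_width: 0.0939
```

Run:
```python
from h import *
c=optics.camera("wrist");o=ctrl.get_obs();print(o["ee_pos"],np.degrees(o["eef_rot"]),o["force"])
cv2.imwrite("pics/w2.png",c["img"][...,::-1])
```

```text
[ 0.46185608 -0.02905523  0.09120333] [-9.00642820e+01 -2.10708797e-02  6.40877147e+01] [-0.43642712 -0.16512189  0.33688611]
```

View pics/w2.png

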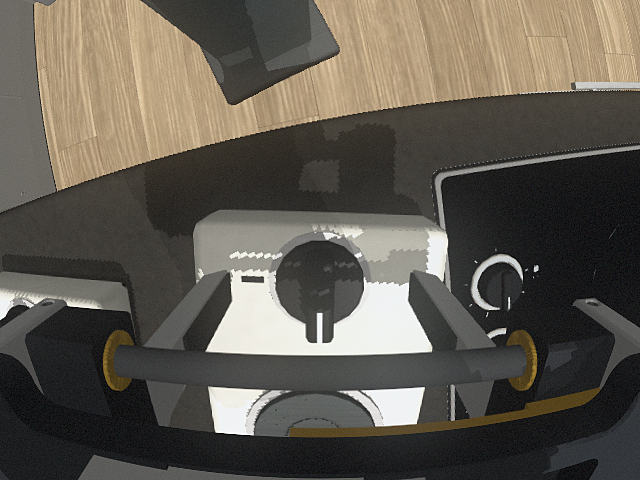

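The pointer is at (319,327), vertical and centred between the fingers. I'll go down 2 mm and close.

Request:
jog_arm --targets '[[9.4, [0, 0.2, 0], 0], [4, [0, 0.2, 0], 0], [2, [0, 0.2, 0], 0], [0, [0, 0.2, 0], 0], [0, [0, 0.2, 0], 0], [0, [0, 0.2, 0], 0], [0, [0, 0.2, 0], 0], [0, [0, 0.2, 0], 0], [0, [0, 0.2, 0], 0], [0, [0, 0.2, 0], 0]]' --grip_force 30

```text
time_s: 4.1
ee_pos: [0.4614, -0.029, 0.0884]
eef_rot: [-1.571, 0.0, 1.119]
force: [0.4, -0.2, -0.1]
grip_width: 0.0253
```

Request:
jog_arm --targets '[[0, [0, 0, 0], 0], [0, [0, 0, 0], 0], [0, [0, 0, 0], 0], [0, [0, 0, 0], 0], [0, [0, 0, 0], 0]]'

```text
time_s: 4.6
ee_pos: [0.4614, -0.029, 0.0885]
eef_rot: [-1.571, 0.0, 1.119]
force: [-0.3, 0.3, 0.3]
grip_width: 0.0137
```

The bar is gripped at 13.7 mm. Pulling up 10 mm.

Request:
jog_arm --targets '[[0, [0, -0.25, 0], 0], [0, [0, -0.5, 0], 0], [0, [0, -0.75, 0], 0], [0, [0, -1.0, 0], 0], [0, [0, -1.1, 0], 0], [0, [0, -1.1, 0], 0], [0, [0, -1.1, 0], 0], [0, [0, -1.1, 0], 0]]'

```text
time_s: 5.4
ee_pos: [0.4615, -0.029, 0.0996]
eef_rot: [-1.571, -0.0, 1.119]
force: [-1.0, -0.9, 2.1]
grip_width: 0.0138
```

Run:
```python
from h import *
c=optics.camera("side");o=ctrl.get_obs();print(o["ee_pos"],o["force"],o["grip_width"])
cv2.imwrite("pics/s3.png",cv2.resize(c["img"][200:380,140:380,::-1],None,fx=3,fy=3))
```

```text
[ 0.46145179 -0.0290133   0.09954519] [-1.19993695 -0.56203555  1.25761041] 0.014048014065914695
```

View pics/s3.png

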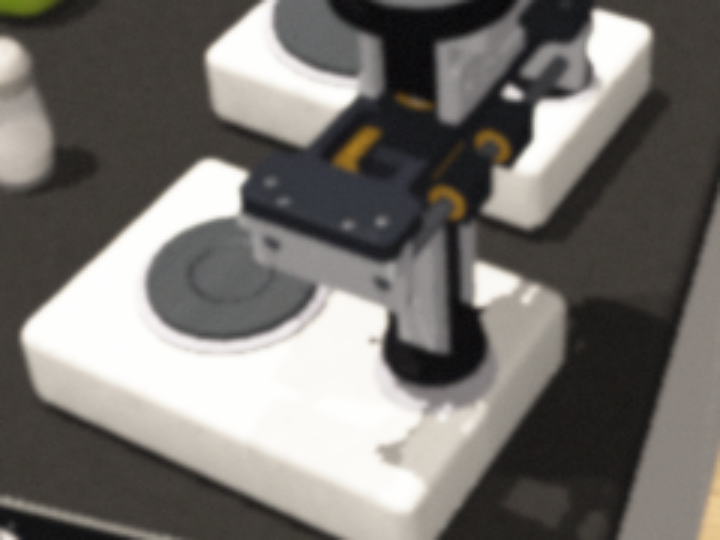

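The gripped knob skirt at (435,360) in the crop stands clear of its base ring, so it is lifted. Turning clockwise.

Request:
jog_arm --targets '[[0, [0, 0, 0], 0.08], [0, [0, 0, 0], 0.16], [0, [0, 0, 0], 0.24], [0, [0, 0, 0], 0.32], [0, [0, 0, 0], 0.4], [0, [0, 0, 0], 0.4]]'

```text
time_s: 6.05
ee_pos: [0.462, -0.0283, 0.0995]
eef_rot: [-1.571, -0.002, 0.716]
force: [3.4, 6.4, -1.7]
grip_width: 0.014
```

```bash
python3 -c "
from h import *
o=ctrl.get_obs();print(o)"
```

```text
{'time_s': 6.05, 'qpos': array([-1.41174220e-01,  2.61007762e-01,  1.89092352e+00,  1.77810117e-03,
        9.88307150e-01, -8.58138355e-01]), 'joint_vel': array([ 0.00106996, -0.0013581 , -0.00069178, -0.00133247,  0.00161157,
       -0.07163265]), 'tau': array([ -2.96135187, -45.05482435, -28.11864316,  -1.48057725,
         0.8316436 ,   1.32019255]), 'ee_pos': array([ 0.46200527, -0.02831484,  0.09954678]), 'eef_rot': array([-1.57084866, -0.00200948,  0.71598705]), 'force': array([ 3.3645448 ,  6.43870028, -1.66249377]), 'moment': array([ 1.27310187, -0.95142903,  0.03455385]), 'grip_width': 0.01395063491871574}
```

Request:
jog_arm --targets '[[0, [0, 0, 0], 0.1], [0, [0, 0, 0], 0.2], [0, [0, 0, 0], 0.3], [0, [0, 0, 0], 0.4], [0, [0, 0, 0], 0.5], [0, [0, 0, 0], 0.6], [0, [0, 0, 0], 0.6]]'

```text
time_s: 6.75
ee_pos: [0.4633, -0.0278, 0.1001]
eef_rot: [-1.569, -0.005, 0.115]
force: [12.1, 11.8, -2.8]
grip_width: 0.0135
```

Request:
jog_arm --targets '[[0, [0, 0, 0], 0.1], [0, [0, 0, 0], 0.2], [0, [0, 0, 0], 0.3], [0, [0, 0, 0], 0.4], [0, [0, 0, 0], 0.5], [0, [0, 0, 0], 0.57], [0, [0, 0, 0], 0.57], [0, [0, 0, 0], 0.57]]'

```text
time_s: 7.55
ee_pos: [0.4646, -0.0281, 0.1005]
eef_rot: [-1.566, -0.007, -0.451]
force: [19.0, 10.0, -5.5]
grip_width: 0.0139
```

Run:
```python
from h import *
c=optics.camera("wrist");o=ctrl.get_obs();print(o["ee_pos"],o["eef_rot"],o["force"],o["moment"],o["grip_width"])
cv2.imwrite("pics/w4.png",c["img"][180:420,120:520,::-1])
```

```text
[ 0.46454757 -0.02811087  0.10053408] [-1.56581216 -0.0070621  -0.45127489] [19.55526646 10.29519592 -5.58819011] [ 1.99205383 -3.85479217  0.00926223] 0.013820020437375824
```

View pics/w4.png

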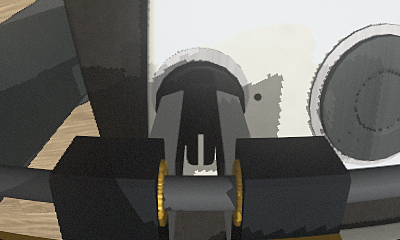

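The pointer (202,145 in the crop) has turned with the gripper and the dot is now to its right. I'll relieve the side load, then push down.

Request:
jog_arm --targets '[[0, [0.1, 0, 0.12], 0], [0, [0.2, 0, 0.25], 0], [0, [0.2, 0.3, 0.25], 0], [0, [0.2, 0.6, 0.25], 0], [0, [0.2, 0.9, 0.25], 0], [0, [0.2, 1.1, 0.25], 0], [0, [0.2, 1.25, 0.25], 0], [0, [0.2, 1.25, 0.25], 0], [0, [0.2, 1.25, 0.25], 0]]'

```text
time_s: 8.5
ee_pos: [0.4652, -0.0277, 0.0882]
eef_rot: [-1.57, -0.002, -0.451]
force: [-0.1, -0.2, 19.1]
grip_width: 0.0142
```

The upward force is 19 N at the original grasp height, so the knob is bottomed out. Releasing and retreating.

Request:
jog_arm --targets '[[6, [0, 0, 0], 0], [6, [0, 0, 0], 0], [6, [0, 0, 0], 0], [6, [0, 0, 0], 0], [6, [0, 0, 0], 0], [6, [0, 0, 0], 0], [6, [0, 0, 0], 0], [6, [0, 0, 0], 0], [6, [0, -1, 0], 0], [6, [0, -2, 0], 0]]'

```text
time_s: 9.5
ee_pos: [0.4643, -0.0276, 0.1078]
eef_rot: [-1.571, 0.0, -0.451]
force: [0.0, 0.0, -0.2]
grip_width: 0.0602
```

Request:
jog_arm --targets '[[6, [0, -2, 0], 0], [6, [0, -5, 0], 0], [6, [0, -8, 0], 0], [6, [0, -10, 0], 0], [6, [0, -12, 0], 0], [6, [0, -12, 0], 0], [6, [0, -12, 0], 0], [6, [0, -12, 0], 0]]'

```text
time_s: 10.3
ee_pos: [0.4639, -0.0276, 0.2262]
eef_rot: [-1.571, 0.001, -0.451]
force: [-0.4, 0.4, -0.5]
grip_width: 0.0601
```

Run:
```python
from h import *
o=ctrl.get_obs();print(o["time_s"],o["ee_pos"],o["force"],o["grip_width"],abs(o["joint_vel"]).max())
c=optics.camera("side");P=world(c);g=c["img"].max(-1)
m=np.zeros((480,640),bool);m[285:345,250:320]=1;m&=(g<110)&(P[...,2]>.078)&(P[...,2]<.12)
q=P[m];print(len(q),q.mean(0),np.percentile(q[:,2],[50,90,98]),cv2.minAreaRect((q[q[:,2]>.083][:,:2]*1000).astype(np.float32)))
cv2.imwrite("pics/s5.png",cv2.resize(c["img"][200:380,140:380,::-1],None,fx=3,fy=3))
```

```text
10.3 [ 0.46394811 -0.02756746  0.22615003] [-0.35200403  0.41294886 -0.53158603] 0.060114826821380085 0.006910338899268372
269 [ 0.46339757 -0.02388817  0.08518936] [0.08628509 0.08801514 0.08878873] ((462.7997741699219, -29.38494110107422), (42.93095397949219, 14.029720306396484), 62.864356994628906)
```

View pics/s5.png

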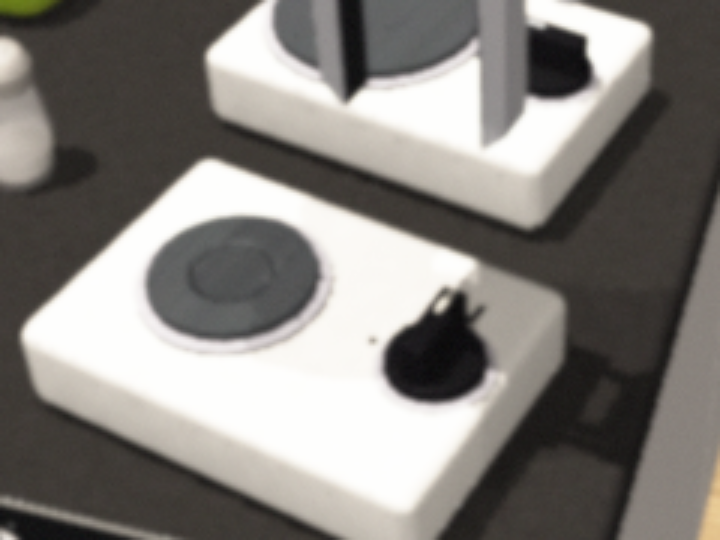

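The knob top is at the same height as before (depth median 86.3 mm against 86.7 mm at the start). The bar axis reads 62.9°, a quarter turn from off. The gripper is clear, so I'm handing in.

```bash
python3 -c "
from station import ctrl
print(ctrl.hand_in())"
```

```text
the job is handed in; nothing more can be done
None
```

The small hotplate's knob was pulled up about 11 mm at off, turned a quarter turn clockwise, pushed back down and released. The job was handed in at about 10.4 s of the 38 s allowed; the hand-in gives no verdict.

- **Knob down:** pushing down met 19 N at the original grasp height. Afterwards the side camera's depth put the knob top at 86.3 mm, against 86.7 mm before the start. Both read about 2 mm under the nominal 89 mm.
- **Knob on:** the bar axis measured 62.9°, about 89–91° from its off angle. The pointer was seen next to the bar mark.
- **Clear of everything:** the gripper stood about 14 cm above its grasp height with force readings at noise level.
- **Large hotplate:** its knob was never touched.
- **Side load:** a force of about 22 N built up during the turn because the grip was a couple of mm off the knob's axis. I relieved it before pushing down. It stayed well under the 120 N wrist limit.

No check failed or disagreed.

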